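Hold a hardness reading on a test bar

ROBOT

A 7-joint arm with a two-finger parallel gripper is mounted at the origin on the work surface. World frame = base frame: x ahead of the robot, y to its left, z up, the work surface at z = 0. Lengths are in m, angles in rad, forces in N, time in s.
With the tool pointing down it reaches from about 0.4 to 0.85 m from the base axis. Payload 4.5 kg.
Tool frame: the origin (TCP) lies midway between the tips of the shut fingers; the grasp point (between the pads) lies 19 mm behind it; y points along the fingers, z is the direction in which the jaws open and shut, and the axes are right-handed (so a half turn about y gives the same grasp; the last joint's range is limited). The gripper opens to 88 mm and grips with 3 to 60 N. Pads are 18 mm wide; open, the fingers measure 123 mm over their backs; the gripper's body (75 mm by 187 mm) begins 45 mm behind the grasp point.
Start: joints at [1.188, 0.689, -0.195, 1.565, 0.157, 0.902, -0.215], TCP at [0.253, -0.572, 0.239] pointing down, gripper open.
Joint ranges: [-3.01, 3.01], [-0.46, 2.08], [-1.47, 1.51], [0.13, 2.56], [-1, 4.14], [0.04, 2.09], [-2.66, 2.66]. Speed limits (rad/s): [2.57, 2.57, 3.14, 3.14, 3.14, 3.14, 3.14].

INTERFACE

Orientations are given as a unit quaternion [x, y, z, w].
In Python, from plant import r, snapshot, get_calibration, job, boxes_of gives the robot as it stands. The module is installed in compiled form; this text tells all that it offers.
- The arm moves only by the shell command python3 -m handwheel 'ROWS' [OPENING] [FORCE]. ROWS is JSON, a list that holds one entry, the list of rows, each a list of 6 numbers: the shift along the tool's x, y, z as a fraction of full scale, then the turn, a rotation vector about the tool's x, y, z as a fraction of full scale. In form: [[[x, y, z, wx, wy, wz], ...]]. A call has 1 to 12 rows; each row is the pose to reach, as a shift and turn from the pose commanded when the call began, along the tool's axes at that moment, turning the shorter way round; what a row does not reach only later rows make up. Full scale, the value 1, is 100 cm for a shift and 180 degrees for a turn. A row lasts 1/12 s, in which the tool goes at most 41.7 mm and 7.16 degrees, less where a joint would pass 70% of its speed; a pose out of reach is approached as far as the arm can. A call with a number of a shift or a turn outside -1 to 1 is refused whole. A call with a gripper value outside its range is refused whole. OPENING is the opening, from -1 (shut) to 1 (fully open), set as the call begins (- or left out, the last holds). The fingers move at their own pace and stop on an object; FORCE is the grip in N (left out, the last holds). Time passes only in rows, so rows that repeat a pose let the fingers close. It gives the time, the measured TCP pose, the force and the opening at its end, in the units of the state.
- r.get_state(): the state, without advancing time (a new reading comes with each control period).
- snapshot(name): name is "side" or "top"; returns the picture (420x560x3 uint8, red, green, blue); there is no depth.
- get_calibration(name): a dict with "fx", "fy", "cx", "cy" (pixels), "T" (4x4, takes a point from camera to world coordinates). Camera axes: x right, y down, z forward; pixel columns grow to the right and rows downward; lengths in m; the calibration is good to about 2 mm. A picture is of the moment at which its call begins. get_calibration takes no time and is no camera call.
- job.finish_job(): hands the job in, once; it reports no verdict.
Trained networks look in the newest picture that a camera, given by its name, has taken for a name from the list of things; names that differ only in an ending like _2 or _b are one class to them, and where a whole thing is asked for, a point or a joint stands for the part that bears it (a point fixed in the world has none). Each returns a list of dicts, best first, with "confidence" (0 to 1); they miss things now and then, are a little off and sometimes report something else, mostly with a low value. They report only what shows in the picture. A call takes as long as a camera call. They do not tell look-alikes from the thing itself.
- boxes_of(thing, camera): "bbox" ([left, top, right, bottom] in pixels, round what is visible of it).
The state is a dict: "clock": time; "q": joint angles; "qd": joint speeds; "joint_torque": joint torques, N m; "tool_pos": TCP position; "eef_rot": TCP orientation; "contact_force": force on the tool from outside, world axes, zero at the start; "moment": the same for the moment, N m; "opening": opening from 0.0 (shut) to 1.0 (fully open).
Only numpy, scipy, OpenCV 4.12 (cv2) and the standard library are available. Lean on these libraries where they do the work, as an engineer would, in place of code of your own. Each camera call takes 0.05 s, during which the arm holds its last target. There are 200 camera calls.

TASK

Take the thick test bar from the rack and slide it from the left between the guide rails of the durometer stand, under the presser foot, until it lies flat against the end stop, and let go of it. Then bring the sprung hand lever down gently to level, so that the foot rests on the bar with just the weight of the instrument, and hold it steady there for three seconds for the reading; finish with your hand still holding the lever level. Leave everything else on the bench where it is.

Things in the scene. Friction and masses are not known exactly. Their poses are not given: they have to be found in the camera images.
- lever (a joint): Angle (rad) of the sprung lever: 0 = up at rest, 35 degrees above level; grows as pressed down; 0.611 = level; 0.85 = end. Lowers the yoke that carries the weight 30 mm per rad. Springs back if let go; at the ball about 3 N start it, 6.5 N hold it level. Foot meets the bar at about 0.44; past 0.78 the yoke pushes on the spindle's lower collar and forces the foot.
- durometer: Durometer on its spindle with a dead weight on top, 1.0 kg in all, moves straight up and down. Origin: centre of the underside of its 18 mm presser foot, with the lever up 25.3 mm above the anvil (13.3 mm above the bar's top). Round dial case, 58 mm diameter, 24 mm deep, faces front, centre 49 mm above the foot; weight, 58 mm diameter, above the head, top 226 mm above the foot.
- home (a point): Where the test bar's centre is when the bar is home: on the anvil against the end stop. Axes as the stand's, the bar's length along y. It is 40 mm to the left (+y) of the foot's axis and 6 mm above the anvil; 60 mm of the bar then stick out past the anvil's left edge.
- anvil (a point): Point on the steel anvil's top straight below the foot, 50 mm above the table; axes as the stand's. Top spans x +/-40, y -60 to +70 mm. Two guide rails 8 mm high along y, from y = -50 to +55, leave a channel 29 mm wide centred on x = 0; its mouth flares outwards from y = +55 to +70. An end stop 10 mm high closes the channel, face at y = -50 mm.
- stand: Fixed durometer (hardness tester) stand, 350 mm high; origin under the presser foot's axis, at table height. Front looks along its -x. Base 240 x 170 x 22 mm (x -90 to +150 mm); column of 28 mm diameter at x = +100; head casting 52 mm wide, underside 178 mm up. Lever on its right (-y) side; bars are fed in from its left (+y) side.
- rack: Fixed aluminium rack: plate 170 x 120 x 6 mm, origin at the centre of its underside. Two ribs along its x, at y = +/-40 mm, carry the two bars 30 mm above the table. The bars lie about along the rack's y, one centred at x = -40, one at +40 mm, in either order, between pins 5 mm high that stand on the ribs only. The bars' ends overhang the ribs.
- bar: The test bar to use: hard black polyurethane, 25 x 180 x 12 mm thick (the longer, thicker of the two on the rack), about 70 g. Origin at the centre of its underside; its y axis runs along its length, z up. Both ends and faces are alike.
- bar_center (a point): Centre of the test bar, 6 mm above its underside.
- float (a joint): How far (m) the weight and durometer have been left behind above the lifting yoke: 0 = hanging on the yoke, 0.010 = lower collar touched. About 0.005 with the lever level and the foot on the 12 mm bar.
- lever_hub (a point): Axis of the lever, 197 mm above the table, at x = +35, y = -95 mm in the stand's frame; the axis runs along the stand's y. Axes as the stand's.
- ball_lever: The moving hand lever: a 10 mm steel rod from the hub with a black ball knob on its end, reaching from the hub towards the front (-x of the stand). Its origin is on the lever axis.
- ball (a point): Centre of the lever's ball knob, 32 mm diameter, 160 mm from the lever axis, in the plane 95 mm to the right (-y) of the foot. 289 mm above the table with the lever up, 197 mm when level.
- thin_bar: Another black bar on the rack, 25 x 130 x 6 mm; stays where it is. Origin at the centre of its underside.
- ref_block: Grey reference disc, 44 mm diameter, 12 mm high, on the table. Origin at its underside.
- bottle: White plastic bottle, 48 mm diameter, 120 mm high. Origin at its underside.
- caliper: Steel and black digital caliper lying flat, 230 mm long along its y, 13 mm high. Origin at its underside.
- brush: Small brush lying on the table, 160 mm long along its x. Origin at its underside.
- loupe: Black eyepiece loupe, 36 mm diameter, 34 mm high. Origin at its underside.
- spare_weight: Loose steel weight, 50 mm diameter, 50 mm high, standing on the table. Origin at its underside.
Not all that is in view belongs to the job. What is shaped like the bar but white is not meant.

How it is judged:
On the way, in this order (a step that is already met when the one before it is completed fails the run):
1. the test bar lies flat in the guide channel against the end stop, released, with the lever still up (y of bar_center in the frame of anvil between 0.035 and 0.045 m and x of bar_center in the frame of anvil between -0.004 and 0.004 m and z of bar_center in the frame of anvil between 0.004 and 0.0085 m and angle between the y axis of bar and the y axis of anvil, either way round below 0.06 rad and contact force between each of the fingers, the arm and bar below 0.2 N and value of joint lever below 0.3 rad), for 0.2 s.
2. the lever is held level and the foot rests on the bar under the weight alone, for about three seconds (y of bar_center in the frame of anvil between 0.035 and 0.045 m and x of bar_center in the frame of anvil between -0.004 and 0.004 m and z of bar_center in the frame of anvil between 0.004 and 0.0085 m and angle between the y axis of bar and the y axis of anvil, either way round below 0.06 rad and contact force between each of the fingers, the arm and bar below 0.2 N and value of joint lever between 0.49 and 0.73 rad and value of joint float between 0.0012 and 0.0088 m and contact force between durometer and bar between 8 and 12 N and contact force between any of the fingers, the arm and ball_lever above 1 N and contact force between each of the fingers, the arm and durometer below 0.2 N and velocity of joint lever between -0.1 and 0.1 rad/s), for 2.8 s.
At the end, for the whole second after the job is handed in: Robot still pressing the lever (over 1 N), steady within 0.12 rad of level (0.611); foot on the bar with 8 to 12 N, float 1.2 to 8.8 mm; bar flat on the anvil, within 5 mm of home against the stop, 4 mm of the channel's middle, 0.06 rad; robot touches neither bar nor durometer (all of step 2); the arm keeps its last pose, push and grip.
It fails at once if the foot was slammed or forced onto the bar (over 30 N) (contact force between durometer and bar above 30 N).
It fails at once if another thing on the bench was disturbed (moved over 30 mm) (distance of any of thin_bar, ref_block, bottle, caliper, brush, loupe, spare_weight from where it was at the start of the episode above 0.03 m).
It also fails if it takes over 64 s, if anything falls off the work surface, if the arm or the gripper's body presses on something with over 40 N, if the wrist force passes 120 N, or if a joint passes its speed limit or range.

## Working session

There is one attempt and no reset: what is moved stays moved. The work goes in short steps, Python scripts to look and compute and a shell command to move; the robot and the scene stay as the last step left them, time stands still between calls to the robot, and variables do not carry over. Pictures are saved under pics/ and viewed, about 8 in all and at most 12, crops included, and the job is handed in when it is done.

```bash
mkdir -p pics
cat > h.py <<'E'
import numpy as np, cv2, json
from plant import r, snapshot, get_calibration, job, boxes_of
from scipy.spatial.transform import Rotation as R
def snap(cam,name=None,crop=None,scale=1):
    im=snapshot(cam)
    if name:
        o=im if crop is None else im[crop[1]:crop[3],crop[0]:crop[2]]
        cv2.imwrite(f'pics/{name}.png',cv2.resize(o,None,fx=scale,fy=scale,interpolation=cv2.INTER_CUBIC)[:,:,::-1])
    return im
def ray(cam,u,v,z):
    c=get_calibration(cam);T=np.array(c['T'])
    d=T[:3,:3]@np.array([(u-c['cx'])/c['fx'],(v-c['cy'])/c['fy'],1]);o=T[:3,3]
    return o+d*(z-o[2])/d[2]
def proj(cam,p):
    c=get_calibration(cam);T=np.array(c['T'])
    q=T[:3,:3].T@(np.array(p)-T[:3,3]);return np.array([c['cx']+c['fx']*q[0]/q[2],c['cy']+c['fy']*q[1]/q[2]])
def st():
    s=r.get_state();return s,np.array(s['tool_pos']),R.from_quat(s['eef_rot'])
def go(p,Rt):
    """shift (fraction) and turn (fraction) in tool axes to reach world p, Rotation Rt"""
    s,p0,R0=st()
    return np.round(R0.inv().apply(np.array(p)-p0),4), np.round((R0.inv()*Rt).as_rotvec()/np.pi,4)
E
python3 - <<'E'
from h import *
for c in('top','side'):
    snap(c,c+'0'); k=get_calibration(c); print(c,{a:k[a] for a in('fx','fy','cx','cy')},np.round(k['T'],3).tolist())
    for t in('bar','thin_bar','rack','stand','ball_lever','ball','durometer','ref_block','caliper','bottle','brush','loupe','spare_weight'):
        print(t,[(np.round(b['bbox']).tolist(),round(b['confidence'],2)) for b in boxes_of(t,c)[:3]])
s=r.get_state();print({k:np.round(v,3).tolist() for k,v in s.items()});print(R.from_quat(s['eef_rot']).as_matrix().round(3))
E
```

```text
top {'fx': 433.81215834973517, 'fy': 433.81215834973517, 'cx': 284.8727558880498, 'cy': 210.05742276360132} [[-0.014, -0.998, 0.064, 0.416], [-1.0, 0.015, 0.007, -0.059], [-0.008, -0.064, -0.998, 1.277], [0.0, 0.0, 0.0, 1.0]]
bar [([153.0, 200.0, 217.0, 220.0], 0.97), ([158.0, 275.0, 195.0, 331.0], 0.87)]
thin_bar [([170.0, 230.0, 214.0, 245.0], 0.83)]
rack [([165.0, 191.0, 215.0, 256.0], 0.88)]
stand [([277.0, 105.0, 362.0, 211.0], 0.68)]
ball_lever [([343.0, 152.0, 358.0, 210.0], 0.87), ([154.0, 202.0, 214.0, 219.0], 0.61)]
ball [([342.0, 153.0, 361.0, 210.0], 0.62)]
durometer [([299.0, 150.0, 327.0, 179.0], 0.57)]
ref_block [([229.0, 133.0, 242.0, 148.0], 0.6)]
caliper [([267.0, 237.0, 345.0, 261.0], 0.92)]
bottle [([173.0, 117.0, 199.0, 140.0], 0.61)]
brush [([367.0, 196.0, 416.0, 238.0], 0.65)]
loupe [([234.0, 227.0, 243.0, 242.0], 0.67)]
spare_weight [([379.0, 126.0, 400.0, 144.0], 0.66)]
side {'fx': 383.3363997581978, 'fy': 383.3363997581978, 'cx': 282.1836051292905, 'cy': 204.76705984695727} [[-0.996, -0.069, 0.049, 0.448], [-0.084, 0.709, -0.701, 0.552], [0.013, -0.702, -0.7
[... 576 characters left out ...]
([130.0, 332.0, 164.0, 373.0], 0.76), ([177.0, 128.0, 292.0, 265.0], 0.56), ([256.0, 324.0, 269.0, 414.0], 0.33)]
brush [([274.0, 169.0, 315.0, 194.0], 0.7), ([178.0, 130.0, 294.0, 267.0], 0.23)]
loupe []
spare_weight [([212.0, 164.0, 224.0, 174.0], 0.52)]
{'clock': 1.4, 'q': [1.188, 0.689, -0.195, 1.565, 0.157, 0.902, -0.215], 'qd': [-0.001, 0.001, 0.001, -0.001, -0.001, 0.001, 0.001], 'joint_torque': [0.0, -52.75, -1.267, -15.374, -0.052, -0.001, 0.0], 'tool_pos': [0.253, -0.572, 0.239], 'eef_rot': [0.146, -0.692, 0.692, -0.146], 'contact_force': [0.142, -0.023, -0.115], 'moment': [0.037, 0.022, 0.04], 'opening': 1.0}
[[-0.914  0.     0.405]
 [-0.405 -0.    -0.914]
 [ 0.    -1.     0.   ]]
```

View pics/top0.png

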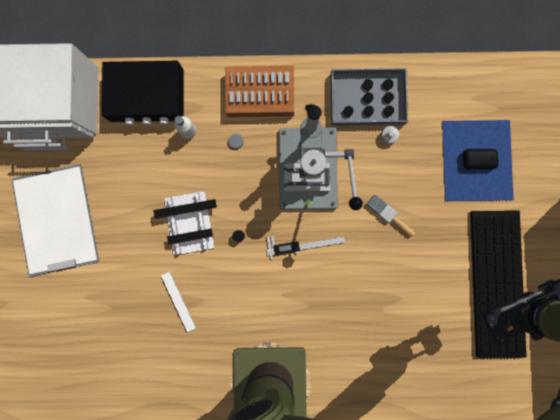

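View pics/side0.png

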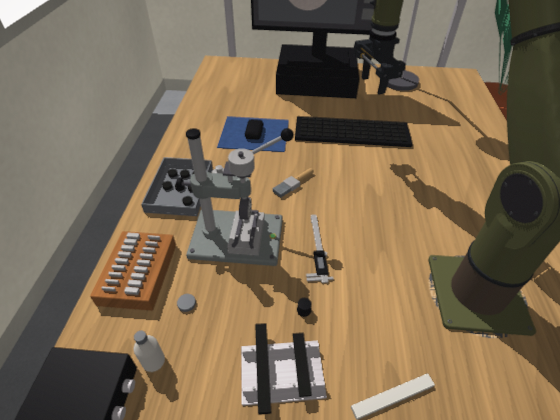

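The picture shows three candidates for the bar: the long black bar in the top view (185,210), the shorter black bar (191,237), and the white look-alike (178,302). I choose the one at (185,210). The caliper at (305,246) and loupe at (238,237) lie in front of the stand (308,165).

Run:
```python
from h import *
im=snap('top','crop1',(145,95,375,265),3.4)
g=im.max(2)
for nm,(a,b,c,d) in dict(long=(148,194,222,224),thin=(162,226,218,248)).items():
    m=(g[b:d,a:c]<50).astype(np.uint8)
    n,l,s,_=cv2.connectedComponentsWithStats(m);k=1+np.argmax(s[1:,4])
    ys,xs=np.where(l==k)
    (cx,cy),wh,an=cv2.minAreaRect(np.c_[xs+a,ys+b].astype(np.float32))
    box=cv2.boxPoints(((cx,cy),wh,an)); z=.042 if nm=='long' else .036
    W=np.array([ray('top',u,v,z)[:2] for u,v in box]);
    e=[W[1]-W[0],W[2]-W[1]];L=max(e,key=np.linalg.norm)
    print(nm,s[k],'c',W.mean(0).round(4),'sizes',[np.linalg.norm(x).round(4) for x in e],'ang of length',np.degrees(np.arctan2(L[1],L[0])).round(2))
```

```text
long [  6   6  62  18 467] c [0.5043 0.2362] sizes [np.float64(0.1754), np.float64(0.0226)] ang of length -80.51
thin [  6   3  44  15 314] c [0.4252 0.2244] sizes [np.float64(0.1266), np.float64(0.0209)] ang of length -80.7
```

View pics/crop1.png

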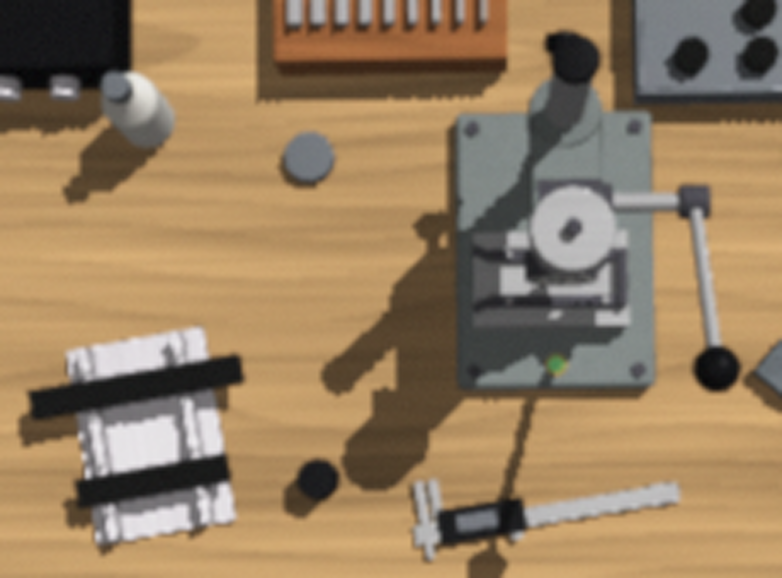

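```bash
cat >> h.py <<'E'
from scipy.optimize import least_squares
def tooldown(ang):  # tool z (jaw) at angle ang deg in world xy, tool y down
    z=np.array([np.cos(np.radians(ang)),np.sin(np.radians(ang)),0]);y=np.array([0,0,-1.]);return R.from_matrix(np.c_[np.cross(y,z),y,z])
E
python3 - <<'E'
from h import *
px=lambda a,b:((a+.5)/3.4-.5+145,(b+.5)/3.4-.5+95)
obs=[px(458,113),px(652,113),px(655,387),px(458,389)]
loc=[(.15,.085),(.15,-.085),(-.09,-.085),(-.09,.085)]
W=np.array([ray('top',u,v,.022)[:2] for u,v in obs]);print(W.round(4))
def f(p):
    c,s=np.cos(p[2]),np.sin(p[2]);return np.ravel([[p[0]+c*a-s*b,p[1]+s*a+c*b]-w for (a,b),w in zip(loc,W)])
o=least_squares(f,[.6,-.1,0]);print('stand',o.x.round(4),np.degrees(o.x[2]),'res',o.fun.round(4))
x,y,t=o.x
P=lambda a,b,z:[x+np.cos(t)*a-np.sin(t)*b,y+np.sin(t)*a+np.cos(t)*b,z]
cr=lambda uv:np.round((np.array(uv)-[145,95]+.5)*3.4,0)
for n,p in dict(ball=P(.035-.131,-.095,.289),weight=P(0,0,.05+.0253+.226),railFR=P(-.03,-.05,.058),railFL=P(-.03,.055,.058),aFL=P(-.04,.07,.05),aFR=P(-.04,-.06,.05)).items(): print(n,np.round(p,3),'crop',cr(proj('top',p)),'side',proj('side',p).round(0))
print(go([.253,-.572,.36],tooldown(-66)))
for p in([.40,-.1,.36],[.493,.303,.2]): print(go(p,tooldown(9.5)))
E
```

```text
[[ 0.739  -0.0372]
 [ 0.7363 -0.2045]
 [ 0.4995 -0.2018]
 [ 0.5003 -0.034 ]]
stand [ 0.5888 -0.119  -0.0116] -0.6657298098271588 res [ 0.0007  0.0014  0.0015 -0.0013 -0.0017 -0.0011 -0.0005  0.001 ]
ball [ 0.492 -0.213  0.289] crop [717. 372.] side [288. 135.]
weight [ 0.589 -0.119  0.301] crop [575. 227.] side [241. 152.]
railFR [ 0.558 -0.169  0.058] crop [619. 315.] side [261. 212.]
railFL [ 0.559 -0.064  0.058] crop [492. 315.] side [255. 242.]
aFL [ 0.55  -0.049  0.05 ] crop [474. 328.] side [258. 249.]
aFR [ 0.548 -0.179  0.05 ] crop [630. 328.] side [265. 212.]
(array([ 0.0002, -0.1212,  0.0004]), array([-0.    , -0.0007, -0.    ]))
(array([-0.3253, -0.1213, -0.3716]), array([-0.    , -0.4201,  0.    ]))
(array([-0.5735,  0.0387, -0.7025]), array([-0.    , -0.4201,  0.    ]))
```

```bash
python3 -m handwheel '[[[0,-0.04,0,0,0,0],[0,-0.08,0,0,0,0],[0,-0.12,0,0,0,0],[-0.03,-0.12,-0.03,0,-0.02,0],[-0.055,-0.12,-0.06,0,-0.06,0],[-0.08,-0.12,-0.09,0,-0.10,0],[-0.105,-0.12,-0.12,0,-0.14,0],[-0.13,-0.12,-0.15,0,-0.18,0],[-0.155,-0.12,-0.18,0,-0.22,0],[-0.18,-0.12,-0.21,0,-0.26,0],[-0.21,-0.12,-0.24,0,-0.30,0],[-0.24,-0.12,-0.27,0,-0.34,0]]]' 1 40
python3 -c "
from h import *
for p in([.40,-.1,.36],[.493,.303,.2]): print(go(p,tooldown(9.5)))"
```

```text
clock: 2.45
tool_pos: [0.3626, -0.2272, 0.359]
eef_rot: [0.478, -0.521, 0.521, -0.478]
contact_force: [0.5, -0.4, 0.2]
opening: 0.997
(array([-0.13  , -0.0011,  0.0263]), array([-0.0001, -0.0801,  0.0003]))
(array([-0.5396,  0.1586,  0.0843]), array([-0.0001, -0.0801,  0.0003]))
```

```bash
python3 -m handwheel '[[[-0.03,0,0.01,0,-0.02,0],[-0.07,0,0.02,0,-0.06,0],[-0.11,0,0.025,0,-0.08,0],[-0.15,0,0.03,0,-0.08,0],[-0.19,0,0.035,0,-0.08,0],[-0.23,0,0.04,0,-0.08,0],[-0.27,0,0.045,0,-0.08,0],[-0.31,0,0.05,0,-0.08,0],[-0.35,0,0.055,0,-0.08,0],[-0.39,0.02,0.06,0,-0.08,0],[-0.42,0.05,0.065,0,-0.08,0],[-0.45,0.08,0.07,0,-0.08,0]]]'
python3 -c "
from h import *
for p in([.493,.303,.1],[.493,.303,.018]): print(go(p,tooldown(9.5)))"
```

```text
clock: 3.45
tool_pos: [0.4731, 0.2118, 0.2822]
eef_rot: [-0.538, 0.458, -0.459, 0.54]
contact_force: [0.6, -0.8, -0.6]
opening: 1.0
(array([-0.0866,  0.1824,  0.0337]), array([-0.001 , -0.0015, -0.0003]))
(array([-0.0865,  0.2644,  0.0334]), array([-0.001 , -0.0015, -0.0003]))
```

```bash
python3 -m handwheel '[[[-0.03,0.04,0.012,0,0,0],[-0.06,0.08,0.024,0,0,0],[-0.0866,0.12,0.0335,0,0,0],[-0.0866,0.15,0.0335,0,0,0],[-0.0866,0.175,0.0335,0,0,0],[-0.0866,0.182,0.0335,0,0,0],[-0.0866,0.182,0.0335,0,0,0],[-0.0866,0.182,0.0335,0,0,0]]]' 0.14
python3 -c "
from h import *
a=snap('side')[280:420,200:360];b=snap('top')[170:290,130:270]
o=np.hstack([cv2.resize(a,(400,350),interpolation=2),cv2.resize(b,(400,350),interpolation=2)]);cv2.imwrite('pics/g1.png',o[:,:,::-1])
for p in([.493,.303,.1],[.493,.303,.018]): print(go(p,tooldown(9.5)))"
```

```text
clock: 4.12
tool_pos: [0.4922, 0.2998, 0.1015]
eef_rot: [-0.538, 0.458, -0.459, 0.538]
contact_force: [0.2, -0.1, 1.2]
opening: 0.569
(array([-0.0027,  0.0028,  0.0003]), array([-0.0012, -0.0022, -0.0004]))
(array([-0.0026,  0.0848,  0.    ]), array([-0.0012, -0.0022, -0.0004]))
```

View pics/g1.png

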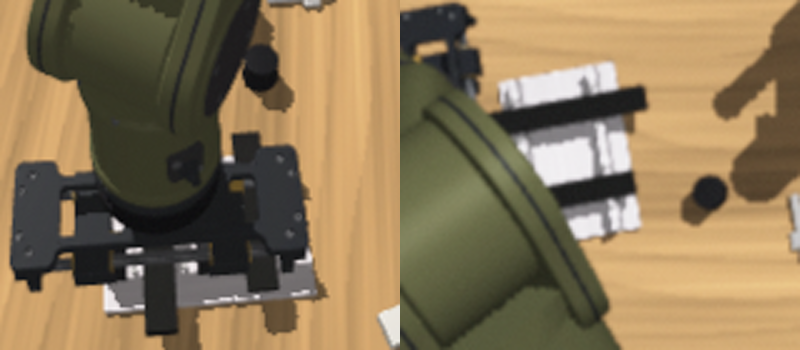

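The side view (left half) shows the long bar's end (160,310) between the two fingers; the right bar at (262,265) is under the gripper's other finger side but its end is further in. I descend.

```bash
python3 -m handwheel '[[[-0.0027,0.03,0,0,-0.002,0],[-0.0027,0.055,0,0,-0.002,0],[-0.0027,0.07,0,0,-0.002,0],[-0.0027,0.0815,0,0,-0.002,0],[-0.0027,0.0815,0,0,-0.002,0]]]'
python3 -m handwheel '[[[0,0,0,0,0,0],[0,0,0,0,0,0],[0,0,0,0,0,0],[0,0,0,0,0,0],[0,0,0,0,0,0],[0,0,0,0,0,0]]]' -0.7 40
```

```text
clock: 4.63
tool_pos: [0.4914, 0.3022, 0.0187]
eef_rot: [0.54, -0.457, 0.457, -0.54]
contact_force: [-1.0, -0.3, -1.2]
opening: 0.571
clock: 5.13
tool_pos: [0.4919, 0.3032, 0.0198]
eef_rot: [-0.539, 0.457, -0.457, 0.54]
contact_force: [0.7, -0.1, 4.5]
opening: 0.276
```

```bash
python3 -m handwheel '[[[0,-0.01,0,0,0,0],[0,-0.03,0,0,0,0],[0,-0.055,0,0,0,0],[0,-0.08,0,0,0,0],[0,-0.1,0,0,0,0],[0,-0.11,0,0,0,0],[0,-0.11,0,0,0,0]]]'
cat >> h.py <<'E'
SX,SY,ST=.5888,-.119,-.0116
def stand(a,b,z): return np.array([SX+np.cos(ST)*a-np.sin(ST)*b,SY+np.sin(ST)*a+np.cos(ST)*b,z])
E
python3 - <<'E'
from h import *
d=.068
J=-.6657
print('pre',go(stand(0,.04+.068+.15,.11),tooldown(J)))
print('low',go(stand(0,.04+.068+.15,.040),tooldown(J)),stand(0,.108,0),stand(0,.258,0))
E
```

```text
clock: 5.72
tool_pos: [0.4921, 0.3036, 0.1312]
eef_rot: [-0.538, 0.456, -0.457, 0.541]
contact_force: [-0.4, -0.1, -0.4]
opening: 0.28
pre (array([0.1789, 0.0211, 0.071 ]), array([-0.001 ,  0.0566, -0.0007]))
low (array([0.179 , 0.0911, 0.0708]), array([-0.001 ,  0.0566, -0.0007])) [ 0.59005277 -0.01100727  0.        ] [0.59179273 0.13898264 0.        ]
```

Run:
```python
from h import *
print('ref',ray('top',235.5,141,.012).round(3),ray('side',188,303,.012).round(3))
for u,v in((190.5,134),(192,138)): print('bottle base',ray('top',u,v,0).round(3))
print('bottle side base',ray('side',150,369,0).round(3),'cap top',ray('side',143,335,.12).round(3),ray('top',179,121,.12).round(3), 'loupe',ray('top',238.5,235,.03).round(3))
snap('side','b1',(110,200,390,420),2.5)
```

```text
ref [0.704 0.093 0.012] [0.7   0.099 0.012]
bottle base [0.73  0.229 0.   ]
bottle base [0.718 0.224 0.   ]
bottle side base [0.743 0.253 0.   ] cap top [0.735 0.235 0.12 ] [0.737 0.233 0.12 ] loupe [0.427 0.084 0.03 ]
```

View pics/b1.png

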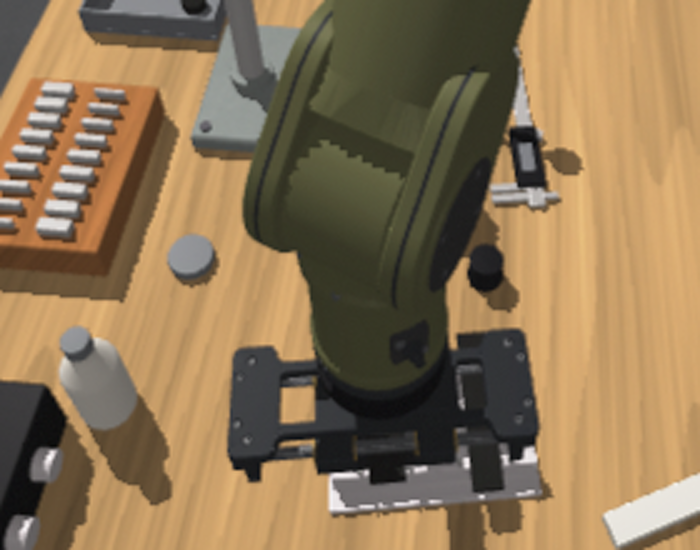

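```bash
python3 -m handwheel '[[[0.02,0,0.008,0,0.01,0],[0.05,0,0.02,0,0.02,0],[0.08,0,0.032,0,0.03,0],[0.11,0,0.044,0,0.04,0],[0.14,0,0.056,0,0.05,0],[0.165,0.01,0.066,0,0.0566,0],[0.179,0.02,0.0709,-0.001,0.0566,0],[0.179,0.021,0.0709,-0.001,0.0566,0],[0.179,0.021,0.0709,-0.001,0.0566,0]]]'
python3 - <<'E'
from h import *
J=-.6657
print('low',go(stand(0,.258,.042),tooldown(J)),st()[1],go(stand(0,.108,.042),tooldown(J)))
b=snap('top')[100:240,180:360];a=snap('side')[180:360,160:360]
cv2.imwrite('pics/p1.png',np.hstack([cv2.resize(a,(400,360),interpolation=2),cv2.resize(b,(400,311),interpolation=2,).copy() if 0 else cv2.resize(b,(400,360),interpolation=2)])[:,:,::-1])
E
```

```text
clock: 6.52
tool_pos: [0.5892, 0.1379, 0.1059]
eef_rot: [-0.499, 0.504, -0.501, 0.495]
contact_force: [-1.4, 0.5, -1.1]
opening: 0.28
low (array([-0.0011,  0.0639,  0.003 ]), array([0.0023, 0.0001, 0.0002])) [0.58919276 0.1379346  0.10593132] (array([0.1489, 0.064 , 0.003 ]), array([0.0023, 0.0001, 0.0002]))
```

View pics/p1.png

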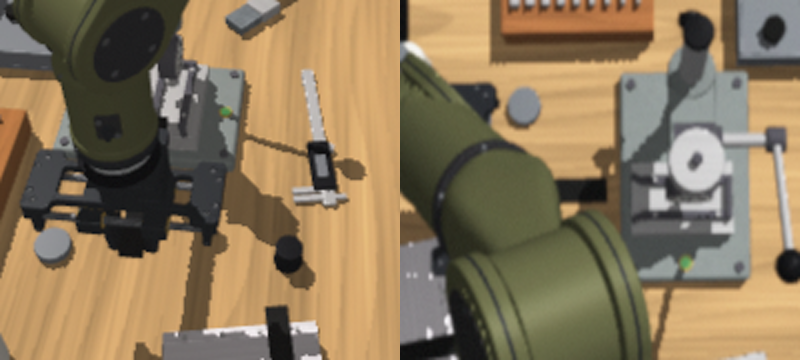

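```bash
cat > m.py <<'E'
from h import *
import sys
zt=float(sys.argv[1]); u0,u1,v0,v1=map(int,sys.argv[2:6])
im=snapshot('top');g=cv2.GaussianBlur(im.max(2),(1,1),0).astype(float)
# bar pixels: dark & neutral
t=np.full(0,0)
for u in range(u0,u1):
    col=g[v0:v1,u];d=np.where(col<float(sys.argv[6]) )[0]
    if len(d)<4: print(u,'none');continue
    w=ray('top',u,v0+d.mean(),zt); c,s=np.cos(ST),np.sin(ST);dx,dy=w[0]-SX,w[1]-SY
    print(u,len(d),'stand x %.4f y %.4f'%(c*dx+s*dy,-s*dx+c*dy))
E
python3 m.py .128 252 276 162 188 50
```

```text
252 9 stand x -0.0052 y 0.1546
253 9 stand x -0.0052 y 0.1519
254 9 stand x -0.0052 y 0.1493
255 10 stand x -0.0082 y 0.1466
256 9 stand x -0.0053 y 0.1439
257 8 stand x -0.0012 y 0.1413
258 8 stand x -0.0012 y 0.1386
259 8 stand x -0.0013 y 0.1359
260 8 stand x -0.0013 y 0.1332
261 8 stand x -0.0013 y 0.1306
262 8 stand x -0.0013 y 0.1279
263 8 stand x -0.0013 y 0.1252
264 8 stand x -0.0013 y 0.1226
265 8 stand x -0.0013 y 0.1199
266 8 stand x -0.0013 y 0.1172
267 8 stand x -0.0013 y 0.1146
268 8 stand x -0.0013 y 0.1119
269 8 stand x -0.0014 y 0.1092
270 9 stand x -0.0000 y 0.1065
271 8 stand x -0.0014 y 0.1039
272 none
273 none
274 none
275 none
```

```bash
python3 -m handwheel '[[[0,0.02,0.001,0,0,0],[0,0.045,0.0015,0.002,0,0],[0,0.06,0.0015,0.002,0,0],[0,0.063,0.0015,0.002,0,0],[0,0.063,0.0015,0.002,0,0],[0,0.063,0.0015,0.002,0,0]]]'
python3 m.py .065 258 280 162 192 50
python3 -c "
from h import *
s,p,q=st();print(p,s['contact_force'],q.as_matrix().round(4).tolist());print(go(stand(0,.108,.042),tooldown(-.6657)))"
```

```text
clock: 7.17
tool_pos: [0.5923, 0.1395, 0.0459]
eef_rot: [0.496, -0.502, 0.503, -0.499]
contact_force: [0.5, 0.5, -0.4]
opening: 0.277
258 none
259 none
260 none
261 none
262 none
263 none
264 none
265 none
266 none
267 none
268 6 stand x 0.0052 y 0.1148
269 8 stand x 0.0024 y 0.1120
270 8 stand x 0.0024 y 0.1092
271 8 stand x 0.0024 y 0.1064
272 8 stand x 0.0024 y 0.1036
273 none
274 none
275 none
276 none
277 none
278 none
279 none
[0.59265565 0.13927017 0.04621613] [ 0.77030216 -0.75833112 -1.29482064] [[-0.0102, 0.005, 0.9999], [-0.9999, 0.001, -0.0102], [-0.001, -1.0, 0.005]]
(array([ 0.1503,  0.0041, -0.0011]), array([-0.0016,  0.0005, -0.0003]))
```

```bash
python3 -m handwheel '[[[0.01,0.0025,-0.001,-0.001,0,0],[0.02,0.0025,-0.0012,-0.001,0,0],[0.03,0.0025,-0.0012,-0.001,0,0],[0.04,0.0025,-0.0012,-0.001,0,0],[0.05,0.0025,-0.0012,-0.001,0,0],[0.06,0.0025,-0.0012,-0.001,0,0],[0.07,0.0025,-0.0012,-0.001,0,0],[0.08,0.0025,-0.0012,-0.001,0,0]]]'
python3 -c "
from h import *
s,p,q=st();print(p,s['contact_force']);print(go(stand(0,.108,.042),tooldown(-.6657)))
a=snap('side')[150:300,170:320];b=snap('top')[120:230,230:370]
cv2.imwrite('pics/i1.png',np.hstack([cv2.resize(a,(400,400),interpolation=2),cv2.resize(b,(400,400),interpolation=2)])[:,:,::-1])"
```

```text
clock: 7.88
tool_pos: [0.59, 0.0567, 0.0425]
eef_rot: [0.497, -0.503, 0.503, -0.497]
contact_force: [-0.5, -0.5, -1.1]
opening: 0.28
[0.58995906 0.05665287 0.04245433] [-0.51455573 -0.54298385 -1.05171368]
(array([0.0677, 0.0005, 0.0009]), array([-0.    , -0.0001,  0.0001]))
```

View pics/i1.png

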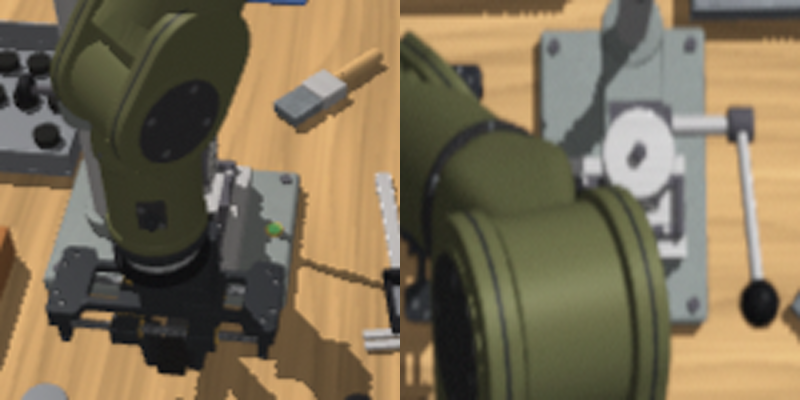

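```bash
python3 -m handwheel '[[[0.01,0,0,0,0,0],[0.02,0,0,0,0,0],[0.03,0,0,0,0,0],[0.04,0,0,0,0,0],[0.05,0,0,0,0,0],[0.058,0,0,0,0,0],[0.062,0,0,0,0,0],[0.062,0,0,0,0,0]]]'
python3 -c "
from h import *
s,p,q=st();print(p,s['contact_force'],s['q']);print(go(stand(0,.108,.040),tooldown(-.6657)))"
```

```text
clock: 8.65
tool_pos: [0.5893, -0.0059, 0.0424]
eef_rot: [0.497, -0.503, 0.504, -0.496]
contact_force: [-0.7, 0.2, -0.3]
opening: 0.276
[ 0.58927004 -0.005898    0.04238186] [-0.69992368  0.15881657 -0.27865143] [ 0.17274229  0.9568057  -0.42735093  1.7929193   0.70683913  0.55093235
 -0.72638553]
(array([0.0051, 0.0024, 0.0009]), array([ 0.    , -0.0006,  0.0004]))
```

```bash
python3 -m handwheel '[[[0,0.001,0,0,0,0],[0,0.002,0,0,0,0],[0,0.003,0,0,0,0],[0,0.003,0,0,0,0]]]'
python3 -m handwheel '[[[0.002,0,0,0,0,0],[0.003,0,0,0,0,0],[0.004,0,0,0,0,0],[0.004,0,0,0,0,0]]]'
python3 -m handwheel '[[[0.001,0,0,0,0,0],[0.002,0,0,0,0,0],[0.003,0,0,0,0,0],[0.003,0,0,0,0,0]]]'
```

```text
clock: 8.98
tool_pos: [0.5894, -0.003, 0.0396]
eef_rot: [-0.497, 0.503, -0.503, 0.498]
contact_force: [-0.4, 1.0, 2.2]
opening: 0.275
clock: 9.32
tool_pos: [0.5896, -0.008, 0.0397]
eef_rot: [0.497, -0.503, 0.503, -0.497]
contact_force: [0.6, 1.7, 1.9]
opening: 0.276
clock: 9.65
tool_pos: [0.5894, -0.0108, 0.0396]
eef_rot: [0.497, -0.503, 0.503, -0.497]
contact_force: [-0.2, 1.8, 2.6]
opening: 0.276
```

Light drag from sliding (about 2 N), no stop yet. I push on.

```bash
python3 -m handwheel '[[[0.001,0,0,0,0,0],[0.002,0,0,0,0,0],[0.002,0,0,0,0,0],[0.002,0,0,0,0,0]]]'
python3 -m handwheel '[[[0.001,0,0,0,0,0],[0.002,0,0,0,0,0],[0.002,0,0,0,0,0],[0.002,0,0,0,0,0]]]'
```

```text
clock: 9.98
tool_pos: [0.5894, -0.0108, 0.0396]
eef_rot: [-0.497, 0.503, -0.502, 0.498]
contact_force: [-0.6, 5.2, 3.6]
opening: 0.278
clock: 10.32
tool_pos: [0.5895, -0.0109, 0.0397]
eef_rot: [-0.496, 0.503, -0.501, 0.5]
contact_force: [-0.2, 8.3, 2.3]
opening: 0.278
```

```bash
python3 -m handwheel '[[[0,0,0,0,0,0],[0,0,0,0,0,0],[0,0,0,0,0,0],[0,0,0,0,0,0]]]' 0.14
python3 -m handwheel '[[[-0.005,-0.01,0,0,0,0],[-0.015,-0.04,0,0,0,0],[-0.03,-0.08,0,0,0,0],[-0.05,-0.12,0,0,0,0],[-0.07,-0.16,0,0,0,0],[-0.1,-0.2,0,0,0,0],[-0.13,-0.24,0,0,0,0],[-0.16,-0.28,0,0,0,0],[-0.19,-0.3,-0.02,0,0,0],[-0.22,-0.31,-0.05,0,0,0],[-0.22,-0.31,-0.09,0,0,0],[-0.22,-0.31,-0.09,0,0,0]]]'
python3 -c "
from h import *
a=snap('side')[150:300,170:320];b=snap('top')[130:210,255:345]
cv2.imwrite('pics/j1.png',np.hstack([cv2.resize(a,(400,400),interpolation=2),cv2.resize(b,(400,356),interpolation=2,) if 0 else cv2.resize(b,(400,400),interpolation=2)])[:,:,::-1])
s,p,q=st();print(p,s['q'],q.as_matrix().round(3).tolist())
for n,pp in dict(home_left=stand(0,.13,.062),foot=stand(0,0,.05),stop=stand(0,-.05,.06)).items(): print(n,proj('top',pp).round(1),proj('side',pp).round(1))
print('ball',stand(.035-.131,-.095,.289),stand(.035-.16,-.095,.197),'hub',stand(.035,-.095,.197))"
```

```text
clock: 10.65
tool_pos: [0.5887, -0.0167, 0.0391]
eef_rot: [0.498, -0.503, 0.503, -0.496]
contact_force: [-0.3, -0.7, -0.5]
opening: 0.552
clock: 11.65
tool_pos: [0.497, 0.2109, 0.3522]
eef_rot: [-0.498, 0.501, -0.5, 0.5]
contact_force: [-0.3, 0.2, -0.4]
opening: 0.572
[0.49812486 0.20885654 0.3516135 ] [-0.06618076  0.50802632 -0.67686296  1.64690663  0.34770166  1.10894633
 -0.84212763] [[-0.004, 0.001, 1.0], [-1.0, 0.001, -0.004], [-0.001, -1.0, 0.001]]
home_left [262.7 176.5] [238.3 263.6]
foot [308.6 176.9] [247.1 226.8]
stop [326.5 176.4] [249.8 210.8]
ball [ 0.49170448 -0.21288003  0.289     ] [ 0.46270643 -0.21254364  0.197     ] hub [ 0.62269567 -0.2143996   0.197     ]
```

View pics/j1.png

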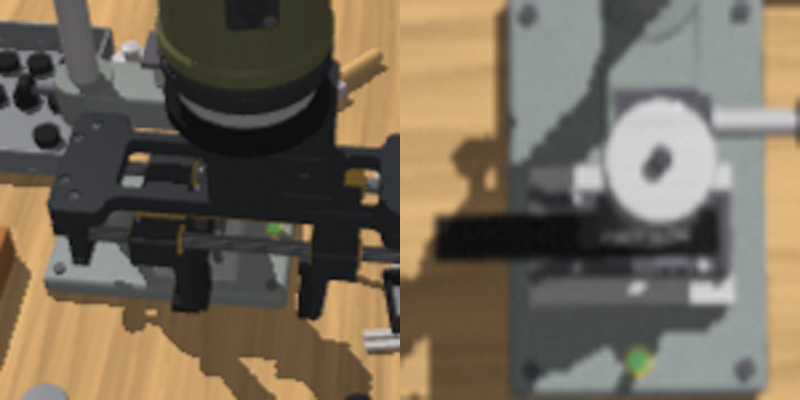

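The top view shows the bar's left end at (436,238) in the crop and the bar centred in the channel under the foot; left end pixel (263,177.6) versus predicted (262.7,176.5), so it is home. Now the lever.

```bash
python3 -c "
from h import *
print(go(stand(.035-.131,-.095,.345),tooldown(-90.67)))"
python3 -m handwheel '[[[0.02,0,0,0,0.02,0],[0.055,0,0,0,0.05,0],[0.09,0,0,0,0.09,0],[0.125,0,0,0,0.13,0],[0.16,0,0,0,0.17,0],[0.195,0,0,0,0.21,0],[0.23,0,0,0,0.25,0],[0.265,0,0,0,0.29,0],[0.3,0,0,0,0.33,0],[0.33,0,0,0,0.37,0],[0.36,0,0,0,0.41,0],[0.38,0,0,0,0.44,0]]]' 1 20
python3 -c "
from h import *
s,p,q=st();print(s['q'].round(2));print(go(stand(.035-.131,-.095,.345),tooldown(-90.67)))"
```

```text
(array([ 0.4218,  0.0064, -0.0047]), array([-2.000e-04,  5.024e-01, -4.000e-04]))
clock: 12.75
tool_pos: [0.4965, -0.179, 0.3495]
eef_rot: [0.059, -0.704, 0.706, -0.058]
contact_force: [-0.2, -0.9, 0.2]
opening: 1.0
[ 0.43  0.44 -0.27  1.7   0.14  1.03 -1.29]
(array([0.0104, 0.0046, 0.0327]), array([-0.0008,  0.0565,  0.0003]))
```

```bash
python3 -m handwheel '[[[0.004,0,0.012,0,0.03,0],[0.0104,0.002,0.025,-0.001,0.0565,0],[0.0104,0.004,0.0327,-0.001,0.0565,0],[0.0104,0.004,0.0327,-0.001,0.0565,0],[0.0104,0.004,0.0327,-0.001,0.0565,0],[0.0104,0.004,0.0327,-0.001,0.0565,0]]]'
python3 -c "
from h import *
s,p,q=st();print(p);print(go(stand(.035-.131,-.095,.270),tooldown(-90.67)))
a=snap('side')[60:180,230:350];b=snap('top')[120:230,300:410]
cv2.imwrite('pics/k1.png',np.hstack([cv2.resize(a,(400,400),interpolation=2),cv2.resize(b,(400,400),interpolation=2)])[:,:,::-1])"
```

```text
clock: 13.25
tool_pos: [0.4932, -0.2069, 0.3455]
eef_rot: [-0.001, 0.708, -0.706, 0.001]
contact_force: [-0.0, 0.2, -0.0]
opening: 1.002
[ 0.49324172 -0.20693259  0.34551547]
(array([0.0015, 0.0755, 0.0062]), array([0.0012, 0.0045, 0.    ]))
```

View pics/k1.png

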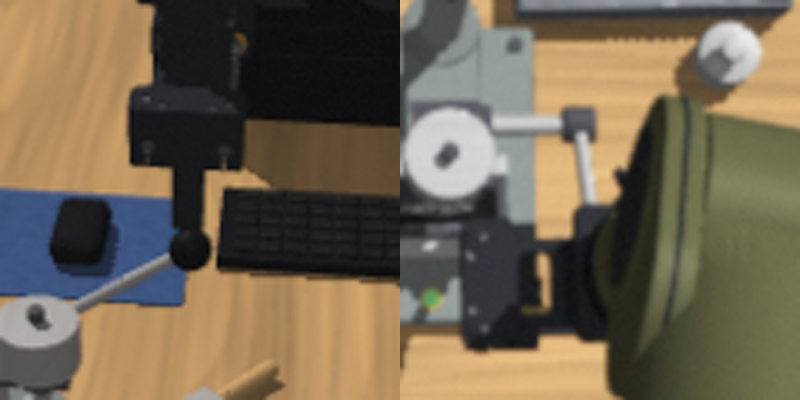

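Side view: fingers (187,195) stand straight above the ball (190,249), aligned. Descend and grip.

```bash
python3 -m handwheel '[[[0.0015,0.005,0.006,0.001,0.0045,0],[0.0015,0.025,0.006,0.001,0.0045,0],[0.0015,0.045,0.006,0.001,0.0045,0],[0.0015,0.06,0.006,0.001,0.0045,0],[0.0015,0.072,0.006,0.001,0.0045,0],[0.0015,0.075,0.006,0.001,0.0045,0],[0.0015,0.075,0.006,0.001,0.0045,0]]]'
python3 -m handwheel '[[[0,0,0,0,0,0],[0,0,0,0,0,0],[0,0,0,0,0,0],[0,0,0,0,0,0],[0,0,0,0,0,0],[0,0,0,0,0,0],[0,0,0,0,0,0]]]' -0.6 20
python3 -c "
from h import *
s,p,q=st();print(p,s['contact_force'],go(stand(.035-.131,-.095,.270),tooldown(-90.67)))"
```

```text
clock: 13.93
tool_pos: [0.4908, -0.2136, 0.2696]
eef_rot: [0.004, 0.707, -0.707, -0.006]
contact_force: [0.3, -0.1, 0.8]
opening: 1.0
clock: 14.52
tool_pos: [0.4914, -0.2138, 0.2706]
eef_rot: [-0.005, -0.707, 0.707, 0.005]
contact_force: [0.5, -0.5, -0.1]
opening: 0.492
[ 0.49136807 -0.21377236  0.27064433] [ 0.51022048 -0.52422556 -0.07225639] (array([-0.0003,  0.0006, -0.0009]), array([-0.0002, -0.0009,  0.    ]))
```

```bash
python3 -m handwheel '[[[0,0,0,0,0,0],[0,0,0,0,0,0],[0,0,0,0,0,0],[0,0,0,0,0,0],[0,0,0,0,0,0]]]'
python3 -c "
from h import *
s,p,q=st();print(p,s['opening'],q.as_matrix().round(3).tolist())
for a in np.linspace(.1,.611,6): 
  t=np.radians(35)-a; print(round(a,2),(stand(.035-.16*np.cos(t),-.095,.197+.16*np.sin(t))-stand(.035-.131,-.095,.289)).round(4))"
```

```text
clock: 14.93
tool_pos: [0.4913, -0.2127, 0.2705]
eef_rot: [0.005, 0.707, -0.707, -0.005]
contact_force: [-0.2, 3.7, 0.9]
opening: 0.34
[ 0.49131852 -0.2127357   0.27046402] 0.34002705096340946 [[-1.0, -0.001, -0.014], [0.014, 0.001, -1.0], [0.001, -1.0, -0.001]]
0.1 [-0.0086  0.0001 -0.0138]
0.2 [-0.0158  0.0002 -0.0284]
0.3 [-0.0215  0.0002 -0.0437]
0.41 [-0.0257  0.0003 -0.0595]
0.51 [-0.0282  0.0003 -0.0757]
0.61 [-0.029   0.0003 -0.092 ]
```

```bash
python3 -m handwheel '[[[0.003,0.0045,0,0,0,0],[0.006,0.009,0,0,0,0],[0.0086,0.0138,0,0,0,0],[0.0112,0.0188,0,0,0,0],[0.0138,0.0239,0,0,0,0],[0.0158,0.0284,0,0,0,0],[0.0179,0.0336,0,0,0,0],[0.0199,0.039,0,0,0,0],[0.0215,0.0437,0,0,0,0],[0.023,0.049,0,0,0,0],[0.0244,0.0542,0,0,0,0],[0.0257,0.0595,0,0,0,0]]]'
```

```text
clock: 15.93
tool_pos: [0.4663, -0.2126, 0.211]
eef_rot: [0.005, 0.707, -0.707, -0.004]
contact_force: [-0.1, 4.7, 4.8]
opening: 0.343
```

```bash
python3 -m handwheel '[[[0.0004,0.0027,0,0,0,0],[0.0008,0.0054,0,0,0,0],[0.0012,0.0081,0,0,0,0],[0.0016,0.0108,0,0,0,0],[0.002,0.0135,0,0,0,0],[0.0025,0.0162,0,0,0,0],[0.0027,0.0189,0,0,0,0],[0.0029,0.0216,0,0,0,0],[0.003,0.0243,0,0,0,0],[0.0032,0.027,0,0,0,0],[0.0033,0.0297,0,0,0,0],[0.0033,0.0325,0,0,0,0]]]'
python3 -c "
from h import *
s,p,q=st();print(p,s['contact_force'])
a=snap('side')[60:260,180:330];b=snap('top')[120:230,255:365]
cv2.imwrite('pics/l1.png',np.hstack([cv2.resize(a,(400,533),interpolation=2),cv2.resize(b,(400,533),interpolation=2)])[:,:,::-1])
print('ball level',stand(.035-.16,-.095,.197),proj('side',stand(.035-.16,-.095,.197)))"
```

```text
clock: 16.93
tool_pos: [0.463, -0.2126, 0.1788]
eef_rot: [0.005, 0.707, -0.707, -0.004]
contact_force: [-0.0, 5.8, 7.1]
opening: 0.34
[ 0.46304795 -0.21264301  0.17880687] [-0.04410821  5.76708762  7.13714688]
ball level [ 0.46270643 -0.21254364  0.197     ] [298.22595318 165.13811595]
```

View pics/l1.png

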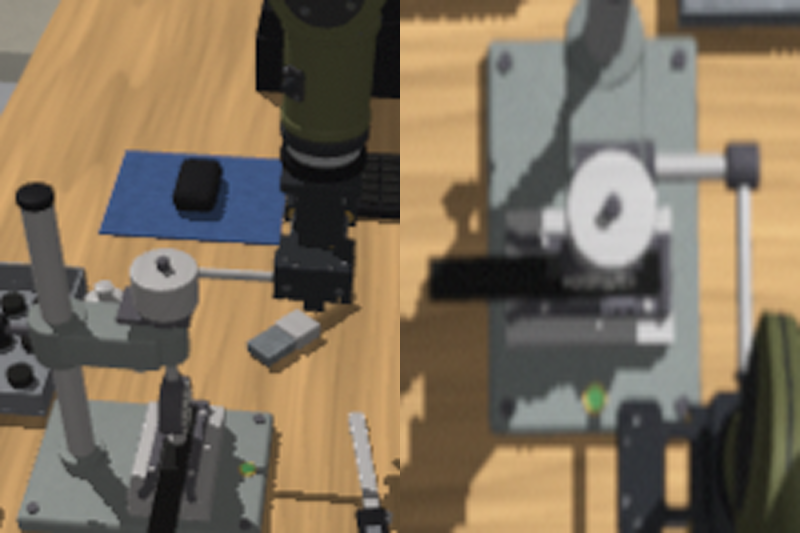

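The side view shows the rod level, from the hub side (200,272) to the hand (280,272), with the bar under the foot (175,440). The lever force is about 7 N, as expected. Hold.

```bash
python3 -m handwheel '[[[0,0,0,0,0,0],[0,0,0,0,0,0],[0,0,0,0,0,0],[0,0,0,0,0,0],[0,0,0,0,0,0],[0,0,0,0,0,0],[0,0,0,0,0,0],[0,0,0,0,0,0],[0,0,0,0,0,0],[0,0,0,0,0,0],[0,0,0,0,0,0],[0,0,0,0,0,0]]]'
python3 -m handwheel '[[[0,0,0,0,0,0],[0,0,0,0,0,0],[0,0,0,0,0,0],[0,0,0,0,0,0],[0,0,0,0,0,0],[0,0,0,0,0,0],[0,0,0,0,0,0],[0,0,0,0,0,0],[0,0,0,0,0,0],[0,0,0,0,0,0],[0,0,0,0,0,0],[0,0,0,0,0,0]]]'
python3 -m handwheel '[[[0,0,0,0,0,0],[0,0,0,0,0,0],[0,0,0,0,0,0],[0,0,0,0,0,0],[0,0,0,0,0,0],[0,0,0,0,0,0],[0,0,0,0,0,0],[0,0,0,0,0,0],[0,0,0,0,0,0],[0,0,0,0,0,0],[0,0,0,0,0,0],[0,0,0,0,0,0]]]'
python3 -m handwheel '[[[0,0,0,0,0,0],[0,0,0,0,0,0],[0,0,0,0,0,0],[0,0,0,0,0,0],[0,0,0,0,0,0],[0,0,0,0,0,0],[0,0,0,0,0,0],[0,0,0,0,0,0],[0,0,0,0,0,0],[0,0,0,0,0,0],[0,0,0,0,0,0],[0,0,0,0,0,0]]]'
python3 -c "
from h import *
print(job.finish_job())"
```

```text
clock: 18.03
tool_pos: [0.4631, -0.2127, 0.1789]
eef_rot: [-0.005, -0.707, 0.707, 0.004]
contact_force: [-0.1, 5.0, 6.5]
opening: 0.34
clock: 19.03
tool_pos: [0.4631, -0.2127, 0.1789]
eef_rot: [-0.005, -0.707, 0.707, 0.004]
contact_force: [-0.5, 5.7, 7.4]
opening: 0.34
clock: 20.03
tool_pos: [0.463, -0.2127, 0.1789]
eef_rot: [0.005, 0.707, -0.707, -0.004]
contact_force: [-0.7, 5.6, 7.0]
opening: 0.341
clock: 21.03
tool_pos: [0.4631, -0.2127, 0.1789]
eef_rot: [-0.005, -0.707, 0.707, 0.004]
contact_force: [-0.2, 5.3, 6.5]
opening: 0.34
the job is handed in; nothing more can be done
None
```

The thick bar is in the stand against the end stop, and the arm is holding the lever level. I handed the job in at about 21 s of the 64 s limit; no verdict is reported.

- **Bar:** I gripped it near its left end and slid it down the channel until the tool stopped advancing and the push force rose to about 8 N, then let go. The tool was then within 1 mm of where I expected home. In the top view the bar's left end was within about 1 pixel (2–3 mm) of the predicted spot.
- **Lever:** I gripped the ball and brought it slowly down its arc to level. I held it there for about 4 s before handing in. The ball height read 0.198 m against 0.197 m for level, the hold force was a steady 6.5–7.4 N, and the side view showed the rod level.
- **Odd reading:** A side force of about 5 N from gripping the ball slightly off centre remained during the hold.
- **Not checked:** I could not measure the foot force or the float directly. I also did not measure the other things on the bench again, though no view showed any of them moved.

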